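Release the parts washer lid

TASK

Open the bench parts washer: with one fingertip on each of the two catch buttons in front of its lid, press both down together and keep them held until the front edge of the lid has risen at least 5 cm, then let go. Leave the lid to rise by itself, without helping it or getting in its way, and wait until it stands fully open. Nothing is to be gripped, and the things lying on and around the washer stay where they are.

Things in the scene. Friction and masses are not known exactly. Their poses are not given: they have to be found in the camera images.
- washer: Bench parts washer, fixed: grey tank 360 mm (x) by 420 mm (y). Origin: centre of its underside on the bench; x points to the hinge side, away from the robot, z up. Steel deck along its front, x -180 to -66 mm, top at 140 mm; mid-deck the black catch housing (x -166 to -86, 112 wide, top at 158 mm). Timer knob, 48 wide, 27 high, at x -125, y -150 mm is not used.
- button_left (a joint): Travel of the left catch button (y = +32 mm on the washer): 0 up, 0.008 m fully down. Springs back up by itself (1.5 N to start it, 5 N fully down, plus some rubbing). It draws back one of the lid's two catches, free from about 0.004 m on; either catch alone still holds the lid shut.
- button_right (a joint): Travel of the right catch button (y = -32 mm); same as the left. With both catches free, springs raise the lid and a damper slows it: about 0.1 rad/s, 1 to 3 s for the first 5 cm at its front edge (0.21 rad), 10 to 20 s to fully open. If a button comes up before the edge is clear, its catch may hold the lid again.
- button_left_top (a point): Centre of the top of the left catch button: grey, flat, round, 26 mm across, 13 mm proud of its 33 mm bezel (top 174 mm above the bench when up), at x = -142 mm on the washer. The point goes down with it. The button centres lie 64 mm apart along the washer's y: a hand opened to about 50 to 56 mm sets a fingertip on each.
- button_right_top (a point): Centre of the top face of the right catch button, the same size, 64 mm from the left one along the washer's y.
- lid_front (a point): Middle of the steel lid's front edge, on its top, moving with the lid; z is the lid's normal (tilted 0 from vertical when shut, 1.25 rad fully open at its stop), y along the edge. Shut, it is 161 mm above the bench, 74 mm behind the line of the buttons; fully open about 380 mm up. Hinge line 240 mm behind the edge, 150 mm above the bench, along the washer's y. Lid 408 mm wide.
- socket: Bystander: deep steel socket, 30 mm across, 36 mm high, standing on the deck left of the buttons. Origin at the centre of its underside.
- nut: Bystander: large dark hexagon nut, 33 mm across corners, 16 mm high, on the deck. Origin at the centre of its underside.
- brush: Bystander: flat parts brush with wooden handle, 200 mm long, lying on the bench in front of the washer. Origin at the centre of its underside.
- wrench: Bystander: steel spanner, 180 mm long, 8 mm high, lying on the bench in front of the washer. Origin at the centre of its underside.
- spray: Bystander: bare aluminium bottle with white cap, 64 mm across, 190 mm high, standing beside the washer. Origin at the centre of its underside.
- jar: Bystander: grey jar with steel cap, 72 mm across, 85 mm high, standing beside the washer. Origin at the centre of its underside.
- filter: Bystander: white spin-on filter can, 72 mm across, 90 mm high, standing beside the washer. Origin at the centre of its underside.

How it is judged:
On the way, in this order (a step that is already met when the one before it is completed fails the run):
1. both catch buttons are down at the same time (4 mm or more of their 8 mm), each under a fingertip, with the lid still low (value of joint each of button_left, button_right above 0.004 m and contact force between the fingers and button_left above 0.5 N and contact force between the fingers and button_right above 0.5 N and angle between lid_front's own z axis and vertical below 0.17 rad), for 0.2 s.
2. both buttons are still held down when the front edge of the lid has risen 4 cm (0.17 rad) (value of joint each of button_left, button_right above 0.004 m and angle between lid_front's own z axis and vertical above 0.17 rad), for 0.05 s.
At the end, for the whole second after the job is handed in: The lid stands fully open (tilted past 1.15 rad; its stop is at 1.25) and both buttons have been let go (within 2 mm of fully up) (angle between lid_front's own z axis and vertical above 1.15 rad and value of joint each of button_left, button_right below 0.002 m); the robot touches nothing.
It fails at once if the robot pushes or pulls the lid (over 6 N) (contact force between any of the arm, the fingers and lid above 6 N).
It fails at once if a bystander is moved more than 3 cm, lifted or carried (distance of any of socket, nut, brush, wrench, spray, jar, filter from where it was at the start of the episode above 0.03 m).
It also fails if it takes over 72 s, if anything falls off the work surface, if the arm or the gripper's body presses on something with over 40 N, if the wrist force passes 120 N, or if a joint passes its speed limit or range.

ROBOT

A 7-joint arm with a two-finger parallel gripper is mounted at the origin on the work surface. World frame = base frame: x ahead of the robot, y to its left, z up, the work surface at z = 0. Lengths are in m, angles in rad, forces in N, time in s.
With the tool pointing down it reaches from about 0.425 to 0.875 m from the base axis. Payload 9.9 kg.
Tool frame: the origin (TCP) lies at the centre of the arm's flange, where the gripper is bolted on; the fingertips stand 173 mm ahead of it and the grasp point (between the pads) lies 155 mm ahead of it; z points along the fingers, x is the direction in which the jaws open and shut, and the axes are right-handed (so a half turn about z gives the same grasp; the last joint's range is limited). The gripper opens to 85 mm and grips with 20 to 120 N. Pads are 22 mm wide; open, the fingers measure 114 mm over their backs; the gripper's body (76 mm by 85 mm) begins 54 mm behind the grasp point. The pads swing forward as they close: fully open they stand 13 mm farther back than shut.
Start: joints at [1.125, 0.576, 0.025, 1.437, -0.015, 1.129, -0.057], TCP at [0.239, -0.631, 0.405] pointing down, gripper open.
Joint ranges: [-2.76, 2.76], [-0.34, 2.15], [-1.52, 1.57], [0.19, 2.46], [-1.09, 4.23], [0.17, 1.99], [-2.82, 2.82]. Speed limits (rad/s): [2.22, 2.22, 3.01, 3.01, 3.14, 3.14, 3.14].

INTERFACE

Orientations are given as a unit quaternion [w, x, y, z].
In Python, from bench import bot gives the robot as it stands.
- The arm moves only by the tool step_arm, never from a script. Its argument "rows" is text: rows parted by semicolons, each of 6 numbers parted by spaces: the shift along the tool's x, y, z each as a share of 80 mm, from -1 to 1, then the turn, a rotation vector about the tool's x, y, z each as a share of pi/2 rad, from -1 to 1. In form: tx ty tz wx wy wz; .... A call has 1 to 5 rows; each row is the pose to reach, as a shift and turn from the pose commanded when the call began, along the tool's axes at that moment; what a row does not reach only later rows make up. A row lasts 1/12 s, in which the tool goes at most 41.7 mm and 7.16 degrees, less where a joint would pass 70% of its speed; a pose out of reach is approached as far as the arm can. A call with a number of a shift or a turn outside -1 to 1 is refused whole. A call with a gripper value outside its range is refused whole. "jaw" is the gripper command: -1 is shut, 1 is fully open, values between are in proportion, set as the call begins (left out, the last holds). The fingers move at their own pace and stop on an object; "squeeze" is the grip in N (left out, the last holds). Time passes only in rows, so rows that repeat a pose let the fingers close. It gives the time, the measured TCP pose, the force and the opening at its end, in the units of the state.
- bot.get_state(): the state, without advancing time (a new reading comes with each control period).
- bot.camera(name): name is "scene" or "top" or "wrist"; returns a dict with "color" (400x640x3 uint8, red, green, blue), "z_map" (400x640 float32, m along the optical axis (not along the pixel's ray), 0 where there is no reading), "fx", "fy", "cx", "cy" (pixels), "k1" (the pictures are not rectified: a ray, as slopes to the right and down, at radius r is drawn at 1 + k1 r^2 times it, then the intrinsics apply), "origin" and "attitude" of the camera in the world; the wrist camera has in their place "mount" (4x4, takes a point from camera to tool coordinates, whose origin is the TCP and whose axes are the tool frame's). Camera axes: x right, y up, looking along -z (the intrinsics and any distortion apply to the point x, -y, -z); pixel columns grow to the right and rows downward; lengths in m; the calibration is good to about 2 mm. A picture is of the moment at which its call begins: read the wrist's pose just before it.
- bot.finish_job(): hands the job in, once; it reports no verdict.
The state is a dict: "clock": time; "joint_pos": joint angles; "qvel": joint speeds; "joint_torque": joint torques, N m; "tool_pos": TCP position; "ee_rot": TCP orientation; "wrist_force": force on the tool from outside, world axes, zero at the start; "ft_torque": the same for the moment, N m; "finger_gap": finger opening in m.
Only numpy, scipy, OpenCV 4.12 (cv2) and the standard library are available. Lean on these libraries where they do the work, as an engineer would, in place of code of your own. Each camera call takes 0.05 s, during which the arm holds its last target.

## Working session

There is one attempt and no reset: what is moved stays moved. The work goes in short steps, Python scripts to look and compute and a tool call to move; the robot and the scene stay as the last step left them, time stands still between calls to the robot, and variables do not carry over. Pictures are saved under pics/ and viewed, and the job is handed in when it is done.

Besides the shell and the picture viewer there is one more tool, called after "Request:" by a JSON object that holds its "method" and its "body", one argument or row to a line. step_arm: Moves the arm, as the interface text tells. Shift numbers are shares of 80 mm and turn numbers shares of pi/2 rad, none past 1 either way. Its arguments: {"type":"object","properties":{"rows":{"type":"string"},"jaw":{"type":"number"},"squeeze":{"type":"number"}},"required":["rows"]}

```bash
mkdir -p pics; ls; python3 - <<'E'
from bench import bot
import cv2
s=bot.get_state(); print(s)
for n in ["scene","top"]:
    c=bot.camera(n); cv2.imwrite(f"pics/{n}0.png",c["color"][:,:,::-1])
    print(n,{k:v for k,v in c.items() if k not in("color","z_map")})
    import pickle; pickle.dump(c,open(n+"0.pkl","wb"))
E
```

```text
pics
{'clock': 0.0, 'joint_pos': array([ 1.12517788,  0.57657176,  0.02482846,  1.43792108, -0.01499294,
        1.12901517, -0.05651677]), 'qvel': array([ 1.50032682e-04, -6.73965347e-04, -7.13148737e-05, -1.23706934e-03,
        8.20922864e-04, -8.31939682e-04,  9.66423037e-04]), 'joint_torque': array([ 1.93165433e-04, -7.65743208e+01,  2.25037046e+00, -2.85964036e+01,
        1.52337545e-02,  1.28934372e-02, -2.12281392e-06]), 'tool_pos': array([ 0.23889943, -0.63113034,  0.40381079]), 'ee_rot': array([-4.54259824e-04,  8.22801810e-01, -5.68327750e-01, -7.36701029e-04]), 'wrist_force': array([ 0.27096702,  0.60737966, -0.05717647]), 'ft_torque': array([ 0.02604348, -0.00908685, -0.00338806]), 'finger_gap': 0.08504733624798137}
scene {'fx': 495.23855612899854, 'fy': 495.23855612899854, 'cx': 319.44464257050475, 'cy': 201.83957975592568, 'k1': -0.06328646997456114, 'origin': array([0.41177315, 1.0547117 , 0.97141318]), 'attitude': array([-0.07075904, -0.04056972,  0.4225343 ,  0.90266939])}
top {'fx': 411.9670975241629, 'fy': 411.9670975241629, 'cx': 316.36936618407987, 'cy': 203.05362217937218, 'k1': -0.0664058430075266, 'origin': array([0.42160423, 0.07119607, 1.25028174]), 'attitude': array([-0.70389673, -0.03572643,  0.05455922,  0.70730214])}
```

View pics/scene0.png

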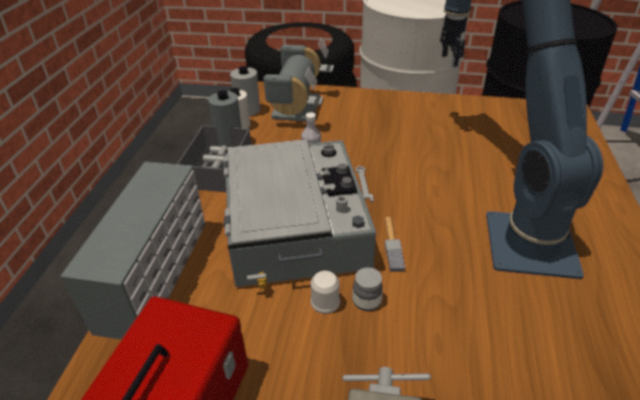

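View pics/top0.png

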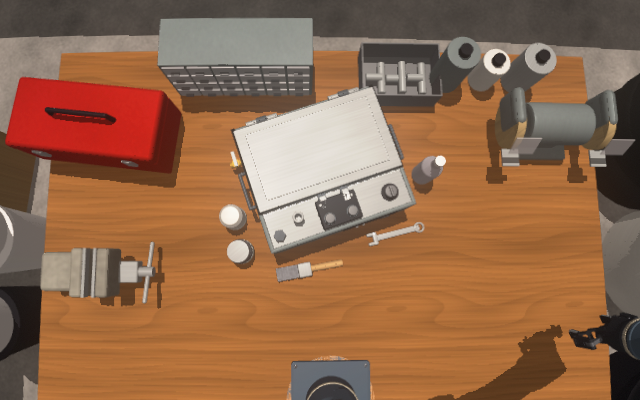

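The top view shows the washer turned about 17°. The black catch housing is near (338,208), the knob at (390,191), and the socket and nut near (299,218) and (280,237). I'll zoom in on the housing.

```bash
cat > h.py <<'E'
import numpy as np, cv2, pickle
from scipy.spatial.transform import Rotation as R
def q2R(q): return R.from_quat([q[1],q[2],q[3],q[0]]).as_matrix()
def ray(c,uv):
    K=np.array([[c['fx'],0,c['cx']],[0,c['fy'],c['cy']],[0,0,1]])
    p=cv2.undistortPoints(np.array(uv,float).reshape(-1,1,2),K,np.array([c['k1'],0,0,0.]))[:,0]
    return np.c_[p[:,0],-p[:,1],-np.ones(len(p))]
def onplane(c,uv,z,Rw=None,o=None):
    if Rw is None: Rw=q2R(c['attitude']);o=c['origin']
    d=ray(c,uv)@Rw.T
    return o+d*((z-o[2])/d[:,2])[:,None]
def proj(c,P,Rw=None,o=None):
    if Rw is None: Rw=q2R(c['attitude']);o=c['origin']
    q=(np.atleast_2d(P)-o)@Rw; x=q[:,0]/-q[:,2]; y=-q[:,1]/-q[:,2]
    s=1+c['k1']*(x*x+y*y)
    return np.c_[c['fx']*x*s+c['cx'],c['fy']*y*s+c['cy']]
E
python3 - <<'E'
from h import *
c=pickle.load(open('top0.pkl','rb'))
im=c['color'][160:260,250:430,::-1]
cv2.imwrite('pics/topz.png',cv2.resize(im,None,fx=4.4,fy=4.4,interpolation=cv2.INTER_CUBIC))
c=pickle.load(open('scene0.pkl','rb'))
im=c['color'][130:280,210:410,::-1]
cv2.imwrite('pics/scenez.png',cv2.resize(im,None,fx=4,fy=4,interpolation=cv2.INTER_CUBIC))
E
```

```text
(no output)
```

View pics/topz.png

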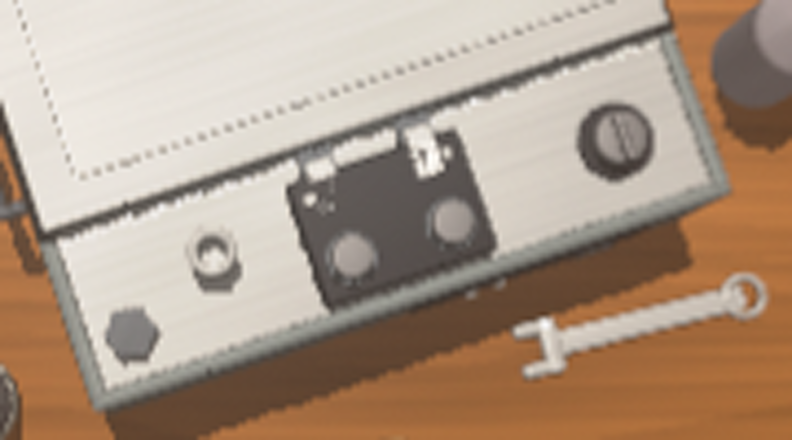

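View pics/scenez.png

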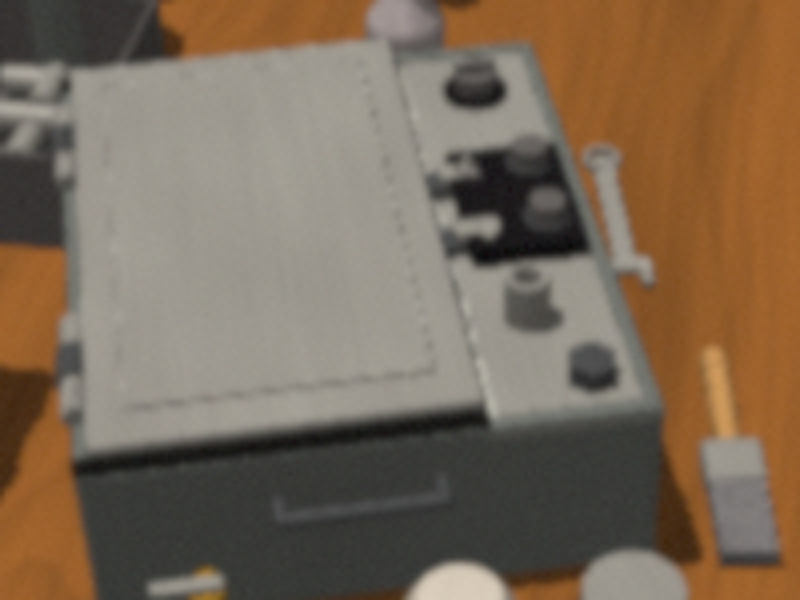

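In the zoomed top view, the left button top is at crop (353,255) and the right at (454,219). I'll cast both onto z=0.174 and cross-check against the scene view.

```bash
python3 - <<'E'
from h import *
t=pickle.load(open('top0.pkl','rb'));s=pickle.load(open('scene0.pkl','rb'))
def px(x,y,f,ox,oy): return [(x+.5)/f-.5+ox,(y+.5)/f-.5+oy]
T=onplane(t,[px(353,255,4.4,250,160),px(454,219,4.4,250,160)],.174)
S=onplane(s,[px(547,200,4,210,130),px(528,150,4,210,130)],.174)
print(T,S,sep='\n')
for A in(T,S):
    d=A[0]-A[1]; print(np.linalg.norm(d),np.arctan2(d[1],d[0])*57.3-90)
# deck corners front: top view left (98,405)?, right (728,188) at z .140
C=onplane(t,[px(98,405,4.4,250,160),px(728,188,4.4,250,160)],.140);d=C[0]-C[1];print(C,np.linalg.norm(d),np.arctan2(d[1],d[0])*57.3-90)
# lid front edge z .161
C=onplane(t,[px(45,232,4.4,250,160),px(672,27,4.4,250,160)],.161);d=C[0]-C[1];print(C,np.linalg.norm(d),np.arctan2(d[1],d[0])*57.3-90)
E
```

```text
[[ 0.52130608  0.00687786  0.174     ]
 [ 0.54270165 -0.05397864  0.174     ]]
[[ 0.52174784  0.00933498  0.174     ]
 [ 0.54149014 -0.04513015  0.174     ]]
0.06450801592903047 19.378417262857624
0.057932800339471686 19.93246400351994
[[ 0.43351664  0.1609563   0.14      ]
 [ 0.56533279 -0.23012097  0.14      ]] 0.4126947124105056 18.634859481404206
[[ 0.53714043  0.1918362   0.161     ]
 [ 0.66318796 -0.19318441  0.161     ]] 0.4051281915619742 18.135307315150783
```

Request:
{"method": "step_arm", "body": {
  "rows": "-0.35 -0.35 0 0 0 0; -0.7 -0.7 0 0 0 0; -1 -1 0 0 0 0",
  "jaw": 0.25
}}

```text
clock: 0.35
tool_pos: [0.286, -0.5263, 0.4039]
ee_rot: [-0.001, 0.823, -0.568, -0.001]
wrist_force: [1.2, -0.2, 0.4]
finger_gap: 0.0535
```

Request:
{"method": "step_arm", "body": {
  "rows": "-0.35 -0.35 0 0 0 0; -0.7 -0.7 0 0 0 0; -1 -1 0 0 0 0"
}}

```text
clock: 0.6
tool_pos: [0.3327, -0.4225, 0.4045]
ee_rot: [-0.0, 0.823, -0.568, -0.0]
wrist_force: [1.3, 0.7, -0.1]
finger_gap: 0.0532
```

Request:
{"method": "step_arm", "body": {
  "rows": "-0.35 -0.35 0 0 0 0; -0.7 -0.7 0 0 0 0; -1 -1 0 0 0 0"
}}

```text
clock: 0.85
tool_pos: [0.3791, -0.3193, 0.4046]
ee_rot: [-0.0, 0.823, -0.568, -0.0]
wrist_force: [-0.6, -0.4, 0.3]
finger_gap: 0.0537
```

Request:
{"method": "step_arm", "body": {
  "rows": "-0.35 -0.35 0 0 0 0; -0.7 -0.7 0 0 0 0; -1 -1 0 0 0 0"
}}

```text
clock: 1.1
tool_pos: [0.4255, -0.2162, 0.4047]
ee_rot: [-0.0, 0.823, -0.568, -0.0]
wrist_force: [0.6, 0.2, 0.3]
finger_gap: 0.0531
```

Request:
{"method": "step_arm", "body": {
  "rows": "-0.35 -0.35 0 0 0 0; -0.7 -0.7 0 0 0 0; -0.8 -0.9 0 0 0 0; -0.8 -0.9 0 0 0 0.02"
}}

```text
clock: 1.43
tool_pos: [0.4719, -0.1288, 0.4046]
ee_rot: [-0.001, 0.816, -0.578, -0.0]
wrist_force: [0.4, -0.5, -0.3]
finger_gap: 0.053
```

```bash
cat > look.py <<'E'
import sys
from bench import bot
from h import *
s=bot.get_state(); c=bot.camera('wrist'); n=sys.argv[1]
pickle.dump((s,c),open(n+'.pkl','wb')); cv2.imwrite(f'pics/{n}.png',c['color'][:,:,::-1])
print(s['tool_pos'],s['ee_rot'],s['finger_gap'])
print(c['mount'])
Rw=q2R(s['ee_rot']); M=c['mount']
Rc=Rw@M[:3,:3]; o=s['tool_pos']+Rw@M[:3,3]
print(proj(c,[[.521,.007,.174],[.543,-.054,.174]],Rc,o))
tip=np.array([[.032,0,.168],[-.032,0,.168]])
print('tips',proj(c,s['tool_pos']+tip@Rw.T,Rc,o))
E
python3 look.py w0
```

```text
[ 0.47190391 -0.12884952  0.40464136] [-1.17776764e-03  8.15960478e-01 -5.78106487e-01 -2.24669315e-05] 0.052991041409570894
[[ 9.99999922e-01  2.43217661e-04 -3.12358572e-04 -1.07402917e-04]
 [ 1.37433926e-04 -9.53230508e-01 -3.02244240e-01 -7.71467616e-02]
 [-3.71260857e-04  3.02244173e-01 -9.53230466e-01  3.08350750e-02]
 [ 0.00000000e+00  0.00000000e+00  0.00000000e+00  1.00000000e+00]]
[[126.74079001  74.88940574]
 [237.18798778  73.33926631]]
tips [[384.30588544 267.59742652]
 [250.91571175 267.63884089]]
```

View pics/w0.png

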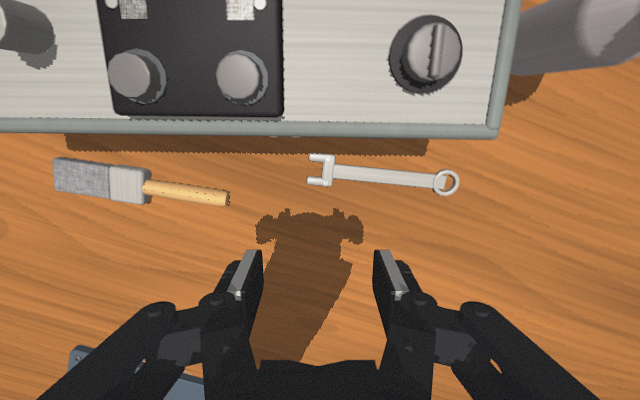

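The wrist view shows the left button near (129,76), the right near (238,77), and the washer's front edge nearly level. I'll find the discs more precisely.

```bash
cat > btn.py <<'E'
import sys
from h import *
s,c=pickle.load(open(sys.argv[1]+'.pkl','rb'))
Rw=q2R(s['ee_rot']); M=c['mount'];Rc=Rw@M[:3,:3]; o=s['tool_pos']+Rw@M[:3,3]
z=c['z_map']; h,w=z.shape
u,v=np.meshgrid(np.arange(w),np.arange(h))
d=ray(c,np.c_[u.ravel(),v.ravel()])
P=(o+(d*z.ravel()[:,None])@Rc.T).reshape(h,w,3)
# top height mask
m=((np.abs(P[...,2]-.174)<.006)&(z>0)&(np.hypot(P[...,0]-.532,P[...,1]+.024)<.07)).astype(np.uint8)
n,l,st,ce=cv2.connectedComponentsWithStats(m)
for i in range(1,n):
    if st[i,4]>150:
        q=P[l==i]; 
        cnt=cv2.findContours((l==i).astype(np.uint8),0,1)[0]; cnt=max(cnt,key=len)
        (cx,cy),r=cv2.minEnclosingCircle(cnt)
        print(st[i],ce[i],(cx,cy),'z',np.median(q[:,2]),onplane(c,[ce[i],(cx,cy)],.174,Rc,o)[:,:2].round(4).tolist())
im=c['color'][:,:,::-1].copy(); im[m>0]=(0,0,255)
cv2.imwrite('pics/'+sys.argv[1]+'m.png',cv2.resize(im[:160,60:320],None,fx=3,fy=3))
E
python3 btn.py w0
```

```text
[ 107   52   48   46 1683] [130.33868093  74.84610814] (130.34014892578125, 75.4851303100586) z 0.17374670700421826 [[0.5217, 0.005], [0.5214, 0.0049]]
[ 215   53   45   46 1603] [237.16531503  75.94011229] (237.6875, 75.375) z 0.17396080253144527 [[0.5416, -0.0544], [0.542, -0.0546]]
```

```bash
sleep 1
```

```text
(no output)
```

View pics/w0m.png

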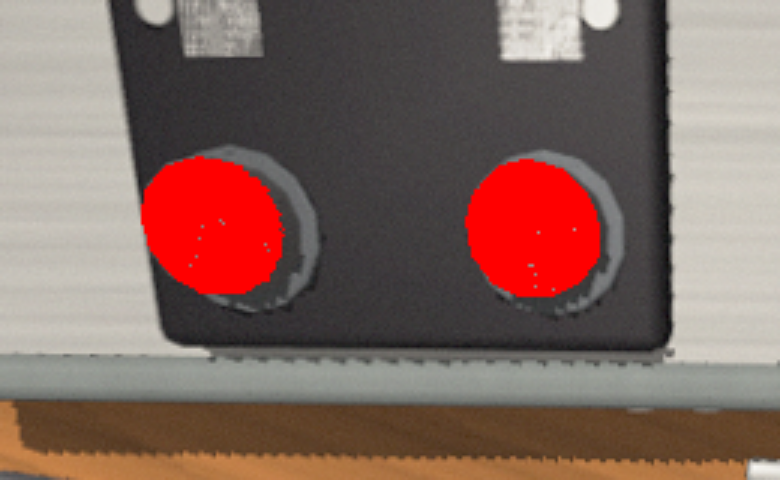

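Request:
{"method": "step_arm", "body": {
  "rows": "-0.35 -0.35 0 0 0 0.007; -0.7 -0.7 0 0 0 0.007; -0.98 -0.98 0 0 0 0.007; -0.98 -0.98 0 0 0 0.007"
}}

```text
clock: 1.82
tool_pos: [0.5203, -0.028, 0.4045]
ee_rot: [-0.002, 0.813, -0.583, -0.0]
wrist_force: [0.6, 0.7, 1.5]
finger_gap: 0.0532
```

Request:
{"method": "step_arm", "body": {
  "rows": "0 -0.15 0.2 0 0 0; 0 -0.15 0.35 0 0 0; 0 -0.15 0.35 0 0 0"
}}

```text
clock: 2.07
tool_pos: [0.5291, -0.0306, 0.3744]
ee_rot: [0.001, 0.811, -0.586, -0.002]
wrist_force: [-0.6, 0.0, -0.0]
finger_gap: 0.0534
```

```bash
python3 look.py w1; python3 btn.py w1; python3 - <<'E'
from h import *
from bench import bot
c=bot.camera('scene'); im=c['color'][130:280,210:410,::-1]
cv2.imwrite('pics/s1z.png',cv2.resize(im,None,fx=4,fy=4,interpolation=cv2.INTER_CUBIC))
E
```

```text
[ 0.52911997 -0.0305581   0.37442438] [ 0.00132068  0.81065394 -0.58552196 -0.00157584] 0.05336323914691023
[[ 9.99999929e-01  2.39504965e-04 -2.92455049e-04 -9.87914502e-05]
 [ 1.39912894e-04 -9.53232486e-01 -3.02238000e-01 -7.71451486e-02]
 [-3.51165155e-04  3.02237937e-01 -9.53232451e-01  3.08377798e-02]
 [ 0.00000000e+00  0.00000000e+00  0.00000000e+00  1.00000000e+00]]
[[251.02279284 231.59850055]
 [364.67768036 228.85033961]]
tips [[384.29579184 267.59998811]
 [250.9027839  267.64032722]]
[ 230  207   45   43 1525] [252.37967213 228.57114754] (252.40908813476562, 228.5) z 0.17367942703427083 [[0.5231, 0.0067], [0.5231, 0.0067]]
[ 341  206   45   44 1525] [362.64852459 228.17639344] (362.5429992675781, 227.7942657470703) z 0.1736973998739449 [[0.543, -0.0528], [0.5432, -0.0526]]
```

View pics/w1.png

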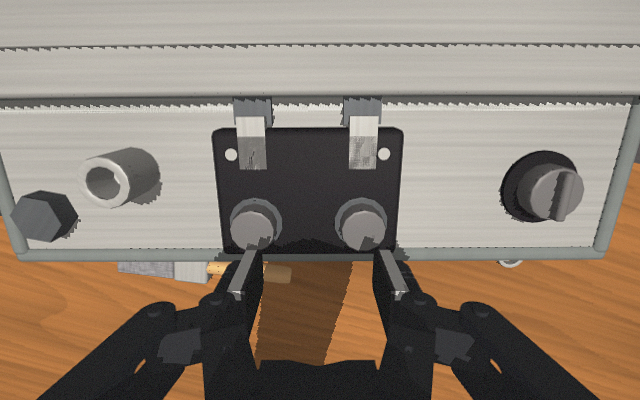

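View pics/s1z.png

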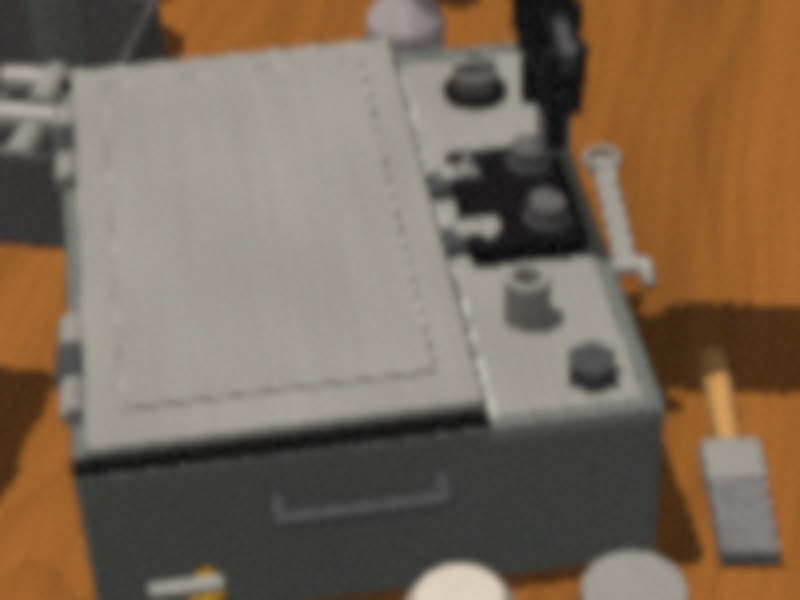

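Request:
{"method": "step_arm", "body": {
  "rows": "-0.075 -0.075 0 0 0 0; -0.075 -0.075 0.12 0 0 0; -0.075 -0.075 0.2 0 0 0; -0.075 -0.075 0.2 0 0 0; -0.075 -0.075 0.2 0 0 0"
}}

```text
clock: 2.58
tool_pos: [0.5333, -0.0226, 0.3602]
ee_rot: [0.0, 0.811, -0.586, -0.0]
wrist_force: [0.1, -0.8, -0.0]
finger_gap: 0.0535
```

```bash
python3 look.py w2; python3 btn.py w2; python3 - <<'E'
from h import *
from bench import bot
s=bot.get_state();print(s['tool_pos'],s['wrist_force'])
c=bot.camera('scene'); im=c['color'][130:280,210:410,::-1]
cv2.imwrite('pics/s2z.png',cv2.resize(im,None,fx=4,fy=4,interpolation=cv2.INTER_CUBIC))
E
```

```text
[ 0.53331162 -0.02259759  0.36023205] [ 3.87127640e-04  8.10547391e-01 -5.85672751e-01 -4.53290011e-04] 0.05354377185330786
[[ 9.99999929e-01  2.39332806e-04 -2.92567777e-04 -9.86638998e-05]
 [ 1.39714719e-04 -9.53232488e-01 -3.02237992e-01 -7.71450277e-02]
 [-3.51220577e-04  3.02237930e-01 -9.53232453e-01  3.08363739e-02]
 [ 0.00000000e+00  0.00000000e+00  0.00000000e+00  1.00000000e+00]]
[[258.01229004 254.23347428]
 [379.18918024 251.28334417]]
tips [[384.29491375 267.59831269]
 [250.9030284  267.63863062]]
[ 353  227   49   47 1270] [374.46614173 246.35275591] (376.7742004394531, 249.7096710205078) z 0.17362868423265926 [[0.5449, -0.0505], [0.5435, -0.0524]]
[ 235  228   49   46 1261] [261.89849326 247.04203013] (259.17132568359375, 250.05593872070312) z 0.17359660813703673 [[0.5258, 0.0061], [0.5236, 0.0071]]
[ 0.53347022 -0.02262521  0.36055382] [-0.47244757 -0.05823088 -0.36576082]
```

View pics/w2.png

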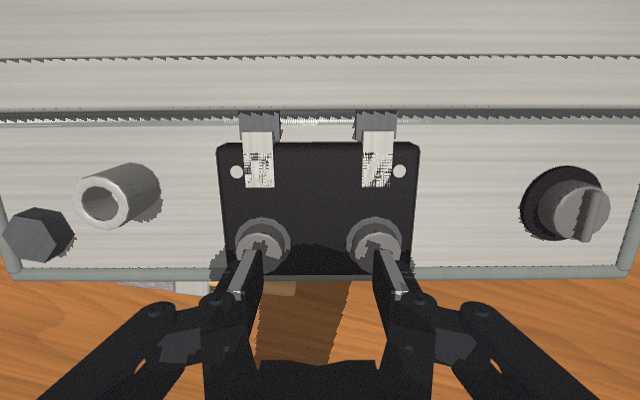

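View pics/s2z.png

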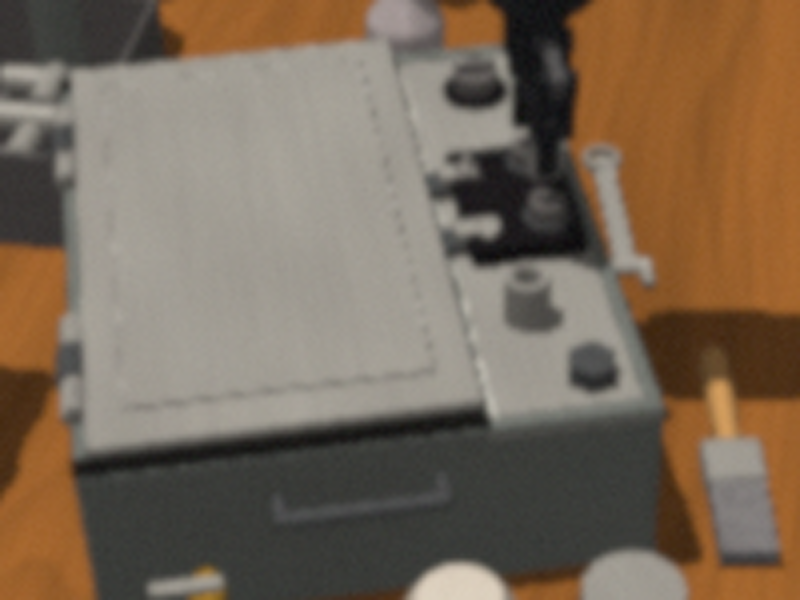

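Fingers sit over both buttons. Descending.

Request:
{"method": "step_arm", "body": {
  "rows": "0 0 0.08 0 0 0; 0 0 0.15 0 0 0; 0 0 0.15 0 0 0"
}}

```text
clock: 2.93
tool_pos: [0.5332, -0.0226, 0.3475]
ee_rot: [0.001, 0.811, -0.586, -0.001]
wrist_force: [0.2, -0.3, -0.1]
finger_gap: 0.0536
```

Request:
{"method": "step_arm", "body": {
  "rows": "0 0 0.02 0 0 0; 0 0 0.05 0 0 0; 0 0 0.05 0 0 0"
}}

```text
clock: 3.18
tool_pos: [0.5335, -0.0225, 0.3443]
ee_rot: [0.0, 0.811, -0.586, -0.0]
wrist_force: [0.1, -0.1, -0.3]
finger_gap: 0.0536
```

Request:
{"method": "step_arm", "body": {
  "rows": "0 0 0.02 0 0 0; 0 0 0.04 0 0 0; 0 0 0.04 0 0 0"
}}

```text
clock: 3.43
tool_pos: [0.5336, -0.0225, 0.3417]
ee_rot: [-0.0, 0.811, -0.586, 0.0]
wrist_force: [-1.6, 0.7, 2.6]
finger_gap: 0.0535
```

Request:
{"method": "step_arm", "body": {
  "rows": "0 0 0.03 0 0 0; 0 0 0.06 0 0 0; 0 0 0.08 0 0 0"
}}

```text
clock: 3.68
tool_pos: [0.5336, -0.0225, 0.3357]
ee_rot: [-0.0, 0.811, -0.586, 0.0]
wrist_force: [-5.6, -0.6, 25.4]
finger_gap: 0.0534
```

Request:
{"method": "step_arm", "body": {
  "rows": "0 0 0 0 0 0; 0 0 0 0 0 0; 0 0 0 0 0 0"
}}

```text
clock: 3.93
tool_pos: [0.5335, -0.0225, 0.3358]
ee_rot: [-0.0, 0.811, -0.586, 0.0]
wrist_force: [-3.4, -0.2, 9.7]
finger_gap: 0.0531
```

```bash
python3 look.py w3;python3 - <<'E'
from h import *
from bench import bot
c=bot.camera('scene'); im=c['color'][130:280,210:410,::-1]
cv2.imwrite('pics/s3z.png',cv2.resize(im,None,fx=4,fy=4,interpolation=cv2.INTER_CUBIC))
s=bot.get_state();print(s['clock'],s['tool_pos'],s['wrist_force'],s['ft_torque'])
E
```

```text
[ 0.53351077 -0.02245919  0.33584766] [-1.81125448e-04  8.10538984e-01 -5.85684578e-01  3.13056992e-04] 0.053078253242227647
[[ 9.99999928e-01  2.39327758e-04 -2.92793093e-04 -9.86548166e-05]
 [ 1.39641786e-04 -9.53232470e-01 -3.02238051e-01 -7.71449788e-02]
 [-3.51433838e-04  3.02237988e-01 -9.53232435e-01  3.08354360e-02]
 [ 0.00000000e+00  0.00000000e+00  0.00000000e+00  1.00000000e+00]]
[[248.79141464 279.51617001]
 [388.67621433 276.15065956]]
tips [[384.29443816 267.59722217]
 [250.90331199 267.63754507]]
4.0333 [ 0.53352038 -0.0224461   0.33586403] [-3.52451582 -0.8996928  10.94597748] [0.00253226 0.65371611 0.08706348]
```

View pics/w3.png

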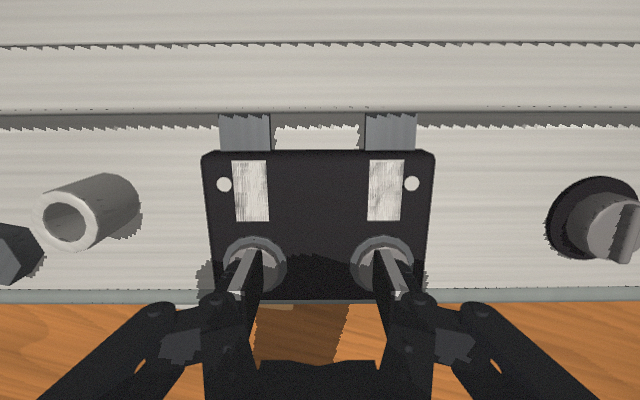

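View pics/s3z.png

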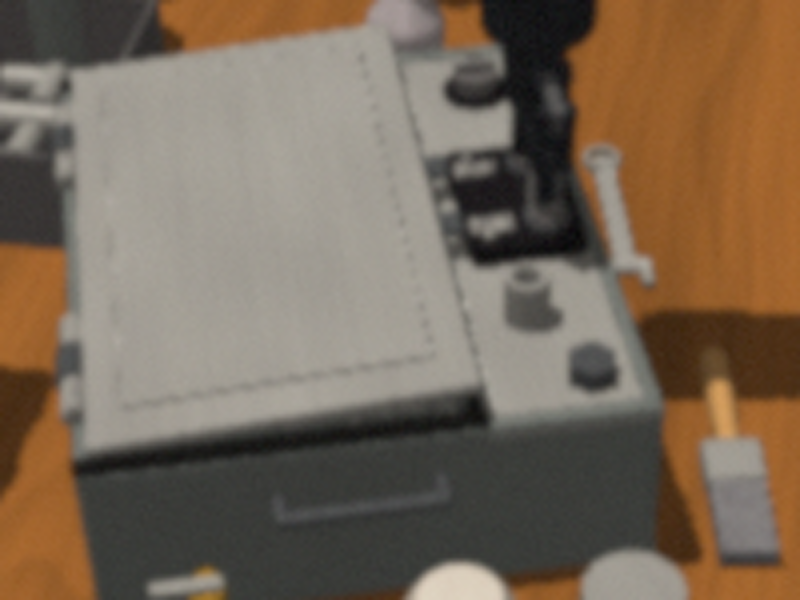

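The catches have drawn back and the lid has begun to rise. I'll hold.

Request:
{"method": "step_arm", "body": {
  "rows": "0 0 0 0 0 0; 0 0 0 0 0 0; 0 0 0 0 0 0; 0 0 0 0 0 0; 0 0 0 0 0 0"
}}

```text
clock: 4.45
tool_pos: [0.5335, -0.0224, 0.3359]
ee_rot: [-0.0, 0.811, -0.586, 0.0]
wrist_force: [-3.2, 0.2, 10.0]
finger_gap: 0.0532
```

Request:
{"method": "step_arm", "body": {
  "rows": "0 0 0 0 0 0; 0 0 0 0 0 0; 0 0 0 0 0 0; 0 0 0 0 0 0; 0 0 0 0 0 0"
}}

```text
clock: 4.87
tool_pos: [0.5335, -0.0225, 0.3359]
ee_rot: [-0.0, 0.811, -0.586, 0.0]
wrist_force: [-2.2, -0.1, 9.5]
finger_gap: 0.0539
```

Request:
{"method": "step_arm", "body": {
  "rows": "0 0 0 0 0 0; 0 0 0 0 0 0; 0 0 0 0 0 0; 0 0 0 0 0 0; 0 0 0 0 0 0"
}}

```text
clock: 5.28
tool_pos: [0.5335, -0.0225, 0.3358]
ee_rot: [-0.0, 0.811, -0.586, 0.0]
wrist_force: [-2.6, 0.4, 9.5]
finger_gap: 0.0538
```

```bash
cat > lid.py <<'E'
import sys
from bench import bot
from h import *
c=bot.camera('scene')
z=c['z_map'];h,w=z.shape;u,v=np.meshgrid(np.arange(w),np.arange(h))
P=(c['origin']+(ray(c,np.c_[u.ravel(),v.ravel()])*z.ravel()[:,None])@q2R(c['attitude']).T)[z.ravel()>0]
mid=np.array([.5333,-.0225]);a=np.radians(18.6)
fx=np.array([np.cos(a),np.sin(a)]);fy=np.array([-np.sin(a),np.cos(a)])
X=(P[:,:2]-mid)@fx;Y=(P[:,:2]-mid)@fy;Z=P[:,2]
m=(X>.08)&(X<.33)&(Y>.08)&(Y<.19)&(Z>.155)&(Z<.42)
p=np.polyfit(X[m],Z[m],1) if m.sum()>50 else [0]
print('lid angle by fit',np.arctan(-p[0]),m.sum(),'max z',np.percentile(Z[m],99.5) if m.any() else 0)
im=c['color'][:,:,::-1]; cv2.imwrite(f'pics/{sys.argv[1]}.png',im)
s=bot.get_state();print(s['clock'],s['tool_pos'],s['wrist_force'])
E
python3 lid.py l1
```

```text
lid angle by fit 0.20725115998522614 2973 max z 0.21070884541414392
5.3333 [ 0.53351198 -0.02247258  0.33584277] [-3.45847241 -0.02991604  9.64812824]
```

View pics/l1.png

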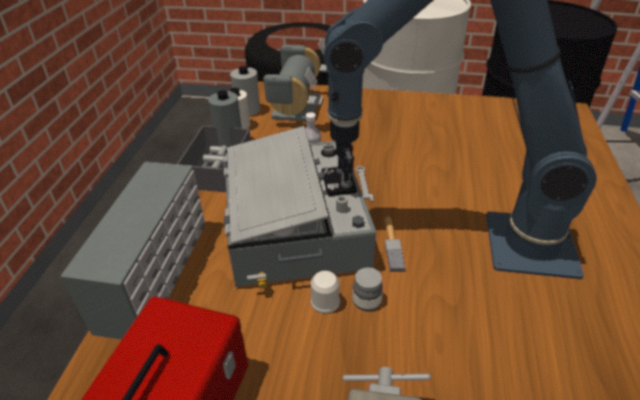

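The lid is at 0.21 rad, with its front edge about 5 cm up. I'll hold a little longer, then lift and back away toward the robot.

Request:
{"method": "step_arm", "body": {
  "rows": "0 0 0 0 0 0; 0 0 0 0 0 0; 0 0 0 0 0 0; 0 0 0 0 0 0; 0 0 0 0 0 0"
}}

```text
clock: 5.75
tool_pos: [0.5335, -0.0224, 0.3359]
ee_rot: [-0.0, 0.811, -0.586, 0.0]
wrist_force: [-3.1, 0.2, 10.4]
finger_gap: 0.0533
```

Request:
{"method": "step_arm", "body": {
  "rows": "0 0 -0.1 0 0 0; 0 0 -0.25 0 0 0; 0 0.2 -0.5 0 0 0; 0 0.5 -0.5 0 0 0; 0 0.9 -0.5 0 0 0"
}}

```text
clock: 6.17
tool_pos: [0.466, -0.0446, 0.376]
ee_rot: [-0.001, 0.811, -0.585, 0.001]
wrist_force: [-0.0, -0.7, -0.1]
finger_gap: 0.0535
```

Request:
{"method": "step_arm", "body": {
  "rows": "0.3 0.1 -0.1 0 0 0; 0.6 0.1 -0.2 0 0 0; 0.9 0.1 -0.2 0 0 0; 0.9 0.1 -0.2 0 0 0"
}}

```text
clock: 6.5
tool_pos: [0.4809, -0.1203, 0.3918]
ee_rot: [0.0, 0.809, -0.588, 0.002]
wrist_force: [-0.6, -0.5, -0.4]
finger_gap: 0.053
```

```bash
python3 lid.py l2
```

```text
lid angle by fit 0.3226254074923454 2911 max z 0.23696137244292323
6.55 [ 0.48045426 -0.11817635  0.39136814] [-0.39222638  0.43134942 -0.54096292]
```

View pics/l2.png

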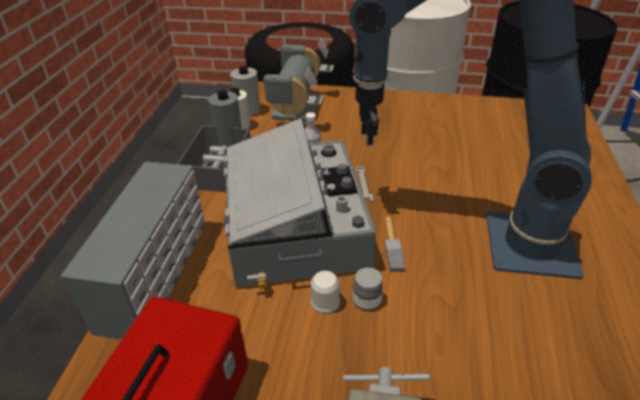

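The hand is clear and the lid is rising by itself. I'll step back a little more, then watch it with the camera.

Request:
{"method": "step_arm", "body": {
  "rows": "0.3 0.1 0 0 0 0; 0.6 0.2 0 0 0 0; 0.9 0.2 0 0 0 0; 0.9 0.2 0 0 0 0"
}}

```text
clock: 6.88
tool_pos: [0.4879, -0.1929, 0.391]
ee_rot: [0.001, 0.809, -0.587, 0.001]
wrist_force: [0.5, -0.4, 0.6]
finger_gap: 0.0535
```

```bash
for i in 1 2 3 4 5; do python3 - <<'E'
from bench import bot
for _ in range(50): bot.camera('scene')
E
python3 lid.py l3_$i; done
```

```text
lid angle by fit 0.5673832412836849 2637 max z 0.2887714016914666
9.4333 [ 0.48762773 -0.18932105  0.39112402] [-0.40711755 -0.94671819  0.73811607]
lid angle by fit 0.7585360880560463 2280 max z 0.32409665912206004
11.9833 [ 0.48763233 -0.1893382   0.39110118] [-0.51805113  0.72085208 -0.06132083]
lid angle by fit 0.9395398787013699 1839 max z 0.3517941168321476
14.5333 [ 0.48765046 -0.18935387  0.39109925] [-0.08231832 -0.14607142 -0.9259832 ]
lid angle by fit 1.1197007327599242 1301 max z 0.3725607434291556
17.0833 [ 0.48764784 -0.18932492  0.39108455] [0.80652023 0.07257652 0.46256375]
lid angle by fit 1.233335578696314 923 max z 0.3825802551356262
19.6333 [ 0.48763332 -0.18932857  0.39109497] [-0.3358635   0.01179505  0.41155785]
```

View pics/l3_5.png

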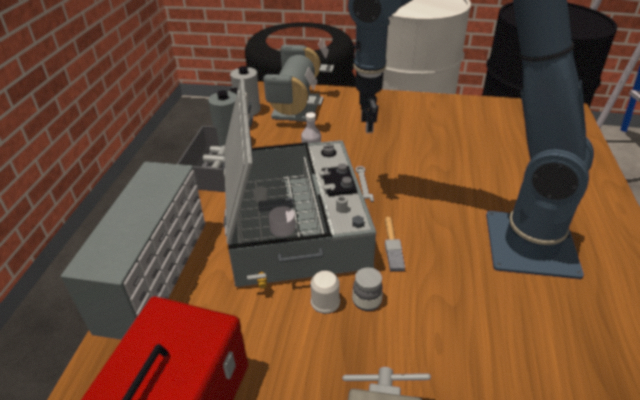

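The lid stands about upright at 1.23 rad, the bystanders are in their places, and the hand is well clear. One last check of the lid and the button heights.

```bash
python3 - <<'E'
from bench import bot
for _ in range(20): bot.camera('scene')
E
python3 lid.py l4; python3 - <<'E'
from bench import bot
from h import *
c=bot.camera('top');z=c['z_map'];a=pickle.load(open('top0.pkl','rb'))
for n,d in (('start',a),('now',c)):
  for p in ([.5235,.007,.174],[.5435,-.0525,.174]):
    u,v=proj(d,p)[0].round().astype(int); q=d['z_map'][v-1:v+2,u-1:u+2]
    print(n,'button depth',np.median(q))
cv2.imwrite('pics/tend.png',c['color'][:,:,::-1])
E
```

```text
lid angle by fit 1.233124182347048 922 max z 0.3826511274485299
20.6833 [ 0.48761701 -0.18933682  0.39109859] [0.1130227  1.19395763 0.6393243 ]
start button depth 1.0829346
start button depth 1.0875635
now button depth 1.0825379
now button depth 1.0862541
```

View pics/tend.png

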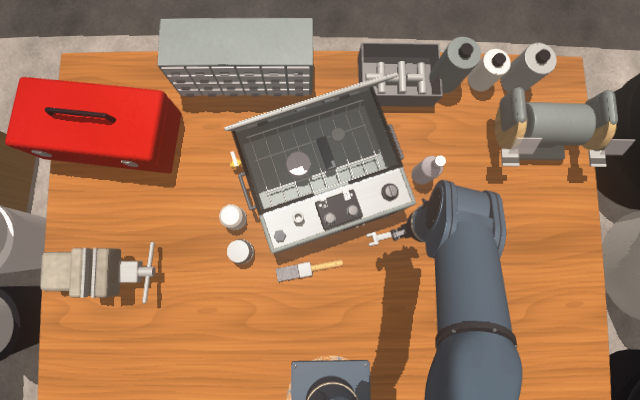

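```bash
python3 -c "
from bench import bot
print(bot.finish_job())"
```

```text
the job is handed in; nothing more can be done
None
```

The washer lid stands fully open, and I handed the job in at about 21 s on the robot's clock. `finish_job` reports no verdict.

I set one fingertip on each catch button with the hand opened to 53 mm and pressed both down together. I held them with a steady force of about 10 N, with one reading of 25 N during the press. At the last check before release the lid was at 0.21 rad, with its front edge about 5 cm up. I held for 0.4 s more, then lifted off and backed away, and the lid rose by itself.

- **Lid:** it read 1.233 rad on two checks 1 s apart, so it had stopped moving. That is just under the 1.25 rad stop, within the error of my fit.
- **Buttons:** both read back up, within about 1.5 mm of their depth at the start, as seen by the top camera.
- **Robot:** the wrist force was at noise level (about 1 N), and the hand was clear of the washer.
- **Bystanders:** none looked moved in the last top and scene views. The arm hides part of the wrench in the top view, but the scene view shows it in place.

No check failed. Early on, the scene camera put the right button about 9 mm off the top camera's position, so I used the wrist camera to place the fingers.

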